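# Open the secret drawer of the desk chest

## Task

The desk chest's middle drawer has no handle and is held shut by a hidden catch under its front rail: feel lightly along the top of the rail until a stretch of it gives way and the fingertips sink in, then press down there to work the catch so that the drawer springs ajar. Pull the drawer open by its front panel to well over two thirds of its travel and let go, leaving it standing open. Be gentle with the chest all the while (never more than 25 N on its rail or body) and leave the books, timer, pen cup and eraser where they are.

Things in the scene. Friction and masses are not known exactly. Their poses are not given: they have to be found in the camera images.
- chest: Low plywood desk chest, fixed, 430 wide (y) x 206 deep (x) x 100 mm high at its two solid end blocks (|y| 90 to 215 mm). Between them a flat top at 64 mm and, along the front, a grey rail. Origin: foot of the front face, in the middle; x points from the front into the chest, level; y left along the front; z up. Never load it or its rail with more than 25 N.
- rail_mid (a point): Middle of the rail's top face, 84 mm above the desk; axes as the chest's. The rail runs 90 mm to either side along y, is 20 mm deep (10 mm either side in x; 2 mm behind the front face) and stands 20 mm proud of the flat top behind it; nothing in front. It is rigid but for one sprung stretch 44 mm long, full depth, flush and looking the same, whose centre lies up to 58 mm left or right of here.
- edge_left (a point): Left (+y) end of the rail's top face, middle of its depth, where the end block begins, which stands 16 mm higher. Axes as the chest's. About the sprung stretch: pressed by a tip wholly within its 44 mm, it yields at 1.5 to 2 N and sinks 6 mm between rigid ends; a tip overlapping an end cannot sink. Closed fingers fit.
- edge_right (a point): Right (-y) end of the rail's top face, likewise, 180 mm from the left end.
- catch (a joint): Push of the hidden catch, m: 0 at rest, 0.0055 fully down; springs back. It lies under the sprung stretch and is met after 6 mm of sinking (reads 0 until then); from there it takes 6 to 9 N in all to push it down (fully down: 11.5 mm below the rail top). The drawer lets go at about 0.004.
- drawer (a joint): How far the drawer is out, m: 0 shut (panel flush with the chest's front), 0.15 at its stop; it moves along the chest's -x. Once the catch lets go, an ejector pushes it out to about 0.06 within 1 s; beyond that it runs with about 1 N of friction and stays where it is left.
- drawer_lip (a point): Middle of the top edge of the drawer's front panel, 56 mm above the desk, moving with the drawer; axes as the chest's. The panel is 12 mm thick (6 mm either side in x), 172 wide, 48 high. Behind it an open tray, floor 14 mm above the desk. Sprung ajar, it leaves about 48 mm clear behind the panel: it can be pinched from above or hooked from behind.
- books: Stack of four books, about 200 x 150 x 62 mm, on the desk to the left of the chest; origin under its centre. Bystander.
- timer: White desk timer 28 x 62 x 62 mm standing on the rear of the left end block; origin under its centre. Bystander.
- pencup: Square white pen cup 70 x 70 x 100 mm, pens to 150 mm, on the desk to the right of the chest; origin under its centre. Bystander.
- eraser: Eraser 24 x 58 x 14 mm lying on the chest's flat top near the back; origin under its centre. Bystander.

How it is judged:
By the outcome, as a careful person would: the job done as asked, in the order asked, and still so for the second after the job is handed in, with the robot touching nothing.
It also fails if it takes over 64 s, if anything falls off the work surface, if the arm or the gripper's body presses on something with over 40 N, if the wrist force passes 120 N, or if a joint passes its speed limit or range.

## Robot

A 6-joint arm with a two-finger parallel gripper is mounted at the origin on the work surface. World frame = base frame: x ahead of the robot, y to its left, z up, the work surface at z = 0. Lengths are in m, angles in rad, forces in N, time in s.
With the tool pointing down it reaches from about 0.3 to 0.775 m from the base axis. Payload 14.6 kg.
Tool frame: the origin (TCP) lies where the fingers leave the gripper's body, on its centre line; the fingertips stand 97 mm ahead of it and the grasp point (between the pads) lies arm.grip_depth ahead of it (arm.grip_depth is the distance from the TCP to the grasp point, in m); z points along the fingers, y is the line along which they close (so a half turn about z gives the same grasp; the last joint's range is limited). The gripper opens to 94 mm and grips with 3 to 60 N. Pads are 16 mm wide; open, the fingers measure 119 mm over their backs; the gripper's body (75 mm by 177 mm) begins 78 mm behind the grasp point.
Start: joints at [-1.404, 0.3, 1.521, -0, 1.321, -0.067], TCP at [0.127, -0.535, 0.303] pointing down, gripper open.
Joint ranges: [-3.03, 3.03], [-0.79, 2.21], [0.23, 2.52], [-1.04, 4.18], [0, 3.07], [-2.55, 2.55]. Speed limits (rad/s): [2.22, 2.22, 2.57, 3.14, 3.14, 3.14].

## Interface

Orientations are given as a 3x3 rotation matrix whose columns are the frame's x, y, z axes.
In Python, from cell import arm, cams gives the robot as it stands. The module is installed in compiled form; this text tells all that it offers.
- The arm moves only by the tool carry_out, never from a script. Its argument "rows" is a list of rows, each an object of numbers: "tx", "ty", "tz": the shift along the tool's x, y, z in mm; "wx", "wy", "wz": the turn, a rotation vector about the tool's x, y, z in rad. In form: [{"tx": .., "ty": .., "tz": .., "wx": .., "wy": .., "wz": ..}, ...]. A call has 1 to 10 rows; each row is the pose to reach, as a shift and turn from the pose commanded when the call began, along the tool's axes at that moment; what a row does not reach only later rows make up. A row lasts 1/10 s, in which the tool goes at most 50 mm and 8.59 degrees, less where a joint would pass 70% of its speed; a pose out of reach is approached as far as the arm can. A call with a gripper value outside its range is refused whole. "gripper" is the closure, from 0 (fully open) to 1 (shut), set as the call begins (left out, the last holds). The fingers move at their own pace and stop on an object; the grip force is fixed at half the most. Time passes only in rows, so rows that repeat a pose let the fingers close. It gives the time, the measured TCP pose, the force, the opening and the grip force at its end, in the units of the state.
- arm.read_state(): the state, without advancing time (a new reading comes with each control period).
- cams.snapshot(name): name is "side" or "top"; returns (picture, depth): 384x512x3 uint8, blue, green, red; 384x512 float32, m along the optical axis (not along the pixel's ray), 0 where there is no reading.
- cams.camera_model(name): a dict with "mtx" (3x3 intrinsics, pixels), "R" (3x3) and "t" (3): a world point X has camera coordinates R X + t. Camera axes: x right, y down, z forward; pixel columns grow to the right and rows downward; lengths in m; the calibration is good to about 2 mm. A picture is of the moment at which its call begins. camera_model takes no time and is no camera call.
- arm.finish_job(): hands the job in; it is judged then, once.
The state is a dict: "t": time; "joint_pos": joint angles; "joint_vel": joint speeds; "joint_torque": joint torques, N m; "eef_pos": TCP position; "tcp_rot": TCP orientation; "contact_force": force on the tool from outside, world axes, zero at the start; "moment": the same for the moment, N m; "grip_width": finger opening in m; "finger_force": force on a finger pad.
Only numpy, scipy, OpenCV 4.12 (cv2) and the standard library are available. Lean on these libraries where they do the work, as an engineer would, in place of code of your own. Each camera call takes 0.05 s, during which the arm holds its last target. There are 200 camera calls.

## Working session

There is one attempt and no reset: what is moved stays moved. The work goes in short steps, Python scripts to look and compute and a tool call to move; the robot and the scene stay as the last step left them, time stands still between calls to the robot, and variables do not carry over. Pictures are saved under pics/ and viewed, at most 10 in all, crops included, and the job is handed in when it is done.

Besides the shell and the picture viewer there is one more tool, called after "Call:" by a JSON object that holds its "name" and its "arguments". carry_out: Moves the arm, as the interface text tells. Its arguments: {"type":"object","properties":{"rows":{"type":"array"},"gripper":{"type":"number"}},"required":["rows"]}

```bash
mkdir -p pics; cat > h.py <<'E'
import numpy as np, cv2
from cell import arm, cams
def pts(name):
    p,d=cams.snapshot(name); m=cams.camera_model(name); K=np.array(m["mtx"]);R=np.array(m["R"]);t=np.array(m["t"])
    v,u=np.indices(d.shape); c=np.stack([(u-K[0,2])/K[0,0]*d,(v-K[1,2])/K[1,1]*d,d],-1)
    W=(c-t)@R; W[d==0]=np.nan
    return p,W
E
python3 - <<'E'
from h import *
s=arm.read_state(); print({k:np.round(v,3).tolist() for k,v in s.items()}, arm.grip_depth)
for n in("top","side"):
    p,W=pts(n); cv2.imwrite(f"pics/{n}0.png",p); np.save(f"{n}0.npy",W)
    m=cams.camera_model(n); print(n,-np.array(m["R"]).T@np.array(m["t"]))
E
```

```text
{'t': 0.0, 'joint_pos': [-1.404, 0.3, 1.522, 0.0, 1.321, -0.067], 'joint_vel': [-0.001, -0.001, -0.002, -0.0, 0.0, -0.001], 'joint_torque': [0.002, -53.181, -35.273, 0.071, 0.024, -0.0], 'eef_pos': [0.127, -0.535, 0.302], 'tcp_rot': [[0.973, 0.232, -0.0], [0.232, -0.973, 0.001], [0.0, -0.001, -1.0]], 'contact_force': [-0.107, -0.619, 0.343], 'moment': [-0.036, -0.01, 0.007], 'finger_force': 0.0, 'grip_width': 0.094} 0.0784
top [0.55663622 0.02992422 1.26455009]
side [0.14481641 0.59549527 0.79645029]
```

View pics/top0.png

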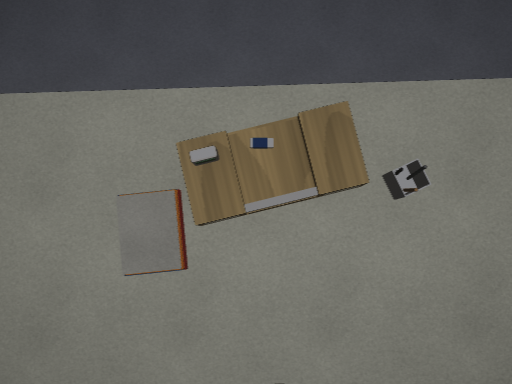

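View pics/side0.png

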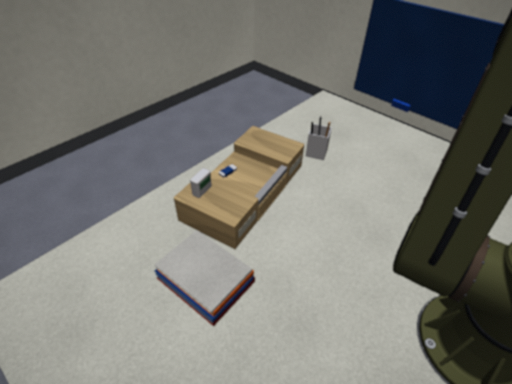

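The top picture shows the chest tilted. Its front corners are near (197,224) and (368,183), and the grey rail runs from (245,209) to (316,191). The eraser is at (262,143), the timer at (203,155), the books on the left and the pen cup on the right. The side view agrees.

```bash
python3 - <<'E'
from h import *
W=np.load("top0.npy"); p=cv2.imread("pics/top0.png").astype(int)
v,u=np.indices(p.shape[:2]); z=W[...,2]
blk=(z>.09)&(z<.11)&(u>170)&(u<375)&(v>95)&(v<230)
P=W[blk][:,:2]; r=cv2.minAreaRect((P*1000).astype(np.float32)); print("blocks",len(P),r, np.median(z[blk])); print(cv2.boxPoints(r))
sat=p.max(-1)-p.min(-1)
rail=(sat<25)&(z>.074)&(z<.09)&(u>238)&(u<322)&(v>182)&(v<216)
P=W[rail][:,:2]; r=cv2.minAreaRect((P*1000).astype(np.float32)); print("rail",len(P),r,np.median(z[rail]),P.mean(0)); print(cv2.boxPoints(r))
for (a,b) in [(245,209),(316,191),(280,200),(197,224),(368,183),(262,143),(240,280)]: print((a,b),W[b,a].round(3))
E
```

```text
blocks 8396 ((728.7704467773438, 2.9766082763671875), (206.92318725585938, 430.85528564453125), 12.206197738647461) 0.09940464361902365
[[ 582.09985  191.65915]
 [ 673.1958  -229.45581]
 [ 875.44104 -185.70593]
 [ 784.3451   235.40903]]
rail 631 ((639.8720092773438, -9.703300476074219), (28.170686721801758, 193.70510864257812), 13.76911449432373) 0.08348714935334704 [ 0.63919451 -0.01572499]
[[ 603.1396    81.01352]
 [ 649.24335 -107.12503]
 [ 676.60443 -100.42012]
 [ 630.5007    87.71843]]
(245, 209) [0.617 0.071 0.096]
(316, 191) [ 0.657 -0.101  0.083]
(280, 200) [ 0.637 -0.013  0.086]
(197, 224) [0.585 0.187 0.097]
(368, 183) [ 0.68  -0.246  0.001]
(262, 143) [0.779 0.026 0.079]
(240, 280) [ 0.441  0.092 -0.001]
```

Call:
{"name": "carry_out", "arguments": {"gripper": 1, "rows": [{"tx": 20, "ty": -12, "wz": -0.07}, {"tx": 60, "ty": -37, "wz": -0.21}, {"tx": 100, "ty": -62, "wz": -0.35}, {"tx": 140, "ty": -87, "wz": -0.49}, {"tx": 180, "ty": -112, "wz": -0.63}, {"tx": 220, "ty": -137, "wz": -0.77}, {"tx": 260, "ty": -162, "wz": -0.91}, {"tx": 300, "ty": -187, "wz": -1.05}, {"tx": 340, "ty": -212, "wz": -1.19}, {"tx": 380, "ty": -237, "wz": -1.33}]}}

```text
invalid input
```

```bash
cat >> h.py <<'E'
yaw=np.radians(12.206); cx=np.array([np.cos(yaw),np.sin(yaw),0]); cy=np.array([-cx[1],cx[0],0])
mid=np.array([.6394,-.0164,.084])
def go(off):  # tip target in chest axes rel. rail_mid (mm) -> tool shift (mm), turn
    from scipy.spatial.transform import Rotation as Ro
    s=arm.read_state(); R=np.array(s["tcp_rot"]); e=np.array(s["eef_pos"])
    tgt=mid+np.c_[cx,cy,[0,0,1]]@(np.array(off)/1e3)+[0,0,.097]
    G=np.c_[-cy,cx,[0,0,-1]]
    G=np.c_[np.cross(cx,[0,0,-1]),cx,[0,0,-1]]
    tip=e+R[:,2]*.097-mid
    print("t",round(s["t"],2),"tool shift",(R.T@(tgt-e)*1e3).round(1),"turn",Ro.from_matrix(R.T@G).as_rotvec().round(3),
     "tip now (chest mm)",(np.array([cx@tip,cy@tip,tip[2]])*1e3).round(2),"F",np.round(s["contact_force"],2),"w",s["grip_width"])
E
python3 -c "
from h import *
go([0,0,30])"
```

```text
t 0.1 tool shift [ 618.2 -385.7   91.6] turn [-1.00e-03 -1.00e-03 -1.55e+00] tip now (chest mm) [-610.05 -398.43  121.15] F [0.16 0.02 0.34] w 0.09429303916038831
```

Call:
{"name": "carry_out", "arguments": {"gripper": 1, "rows": [{"tx": 20, "ty": -12, "tz": 0, "wx": 0, "wy": 0, "wz": -0.07}, {"tx": 60, "ty": -37, "tz": 0, "wx": 0, "wy": 0, "wz": -0.21}, {"tx": 100, "ty": -62, "tz": 0, "wx": 0, "wy": 0, "wz": -0.35}, {"tx": 140, "ty": -87, "tz": 0, "wx": 0, "wy": 0, "wz": -0.49}, {"tx": 180, "ty": -112, "tz": 0, "wx": 0, "wy": 0, "wz": -0.63}, {"tx": 220, "ty": -137, "tz": 0, "wx": 0, "wy": 0, "wz": -0.77}, {"tx": 260, "ty": -162, "tz": 0, "wx": 0, "wy": 0, "wz": -0.91}, {"tx": 300, "ty": -187, "tz": 0, "wx": 0, "wy": 0, "wz": -1.05}, {"tx": 340, "ty": -212, "tz": 0, "wx": 0, "wy": 0, "wz": -1.19}, {"tx": 380, "ty": -237, "tz": 0, "wx": 0, "wy": 0, "wz": -1.33}]}}

```text
t: 1.1
eef_pos: [0.4432, -0.2147, 0.3026]
tcp_rot: [[0.001, 1.0, -0.0], [1.0, -0.001, 0.0], [0.0, -0.0, -1.0]]
contact_force: [0.3, -0.9, -0.8]
grip_width: 0.0175
finger_force: 0.0
```

```bash
python3 -c "
from h import *
go([0,0,30])"
```

```text
t 1.1 tool shift [198.6 196.   91.6] turn [-0.    -0.    -0.214] tip now (chest mm) [-233.72 -152.35  121.6 ] F [ 0.26 -0.94 -0.78] w 0.01753906134551719
```

Call:
{"name": "carry_out", "arguments": {"rows": [{"tx": 30, "ty": 30, "tz": 0, "wx": 0, "wy": 0, "wz": -0.05}, {"tx": 63, "ty": 62, "tz": 10, "wx": 0, "wy": 0, "wz": -0.1}, {"tx": 96, "ty": 95, "tz": 25, "wx": 0, "wy": 0, "wz": -0.15}, {"tx": 129, "ty": 128, "tz": 40, "wx": 0, "wy": 0, "wz": -0.2}, {"tx": 162, "ty": 160, "tz": 60, "wx": 0, "wy": 0, "wz": -0.214}, {"tx": 190, "ty": 188, "tz": 80, "wx": 0, "wy": 0, "wz": -0.214}, {"tx": 198.6, "ty": 196, "tz": 95, "wx": 0, "wy": 0, "wz": -0.214}, {"tx": 198.6, "ty": 196, "tz": 105, "wx": 0, "wy": 0, "wz": -0.214}, {"tx": 198.6, "ty": 196, "tz": 110, "wx": 0, "wy": 0, "wz": -0.214}, {"tx": 198.6, "ty": 196, "tz": 110, "wx": 0, "wy": 0, "wz": -0.214}]}}

```text
t: 2.1
eef_pos: [0.639, -0.0201, 0.1925]
tcp_rot: [[-0.205, 0.979, -0.001], [0.979, 0.205, 0.0], [0.0, -0.001, -1.0]]
contact_force: [0.4, -0.1, 0.7]
grip_width: 0.0006
finger_force: 0.0
```

```bash
python3 -c "
from h import *
go([0,0,0])
p,W=pts('side'); cv2.imwrite('pics/side1.png',cv2.resize(p[100:280,150:350],None,fx=3,fy=3))
p,W=pts('top'); cv2.imwrite('pics/top1.png',cv2.resize(p[90:250,170:380],None,fx=3,fy=3))
"
```

```text
t 2.1 tool shift [ 3.6  1.2 11.5] turn [-0.001 -0.    -0.007] tip now (chest mm) [-1.28 -3.55 11.47] F [ 0.4  -0.12  0.74] w 0.0005617814980589147
```

View pics/side1.png

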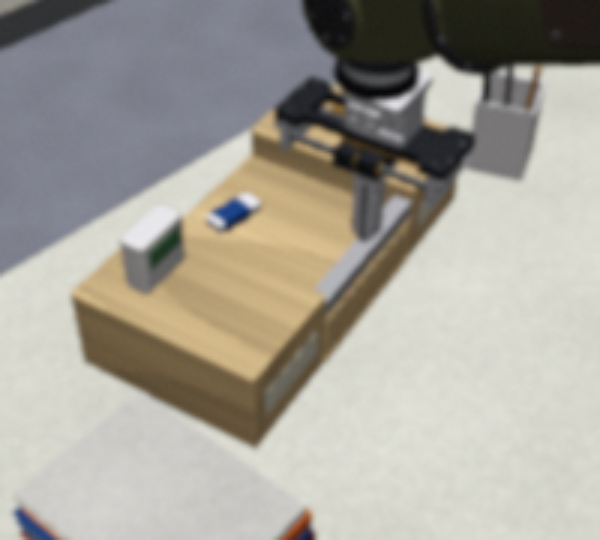

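The crop shows the closed fingertips just above the grey rail, at about crop (368,235). Next I'll approach the rail.

Call:
{"name": "carry_out", "arguments": {"rows": [{"tx": 3.6, "ty": 1.2, "tz": 3, "wx": 0, "wy": 0, "wz": -0.007}, {"tx": 3.6, "ty": 1.2, "tz": 6, "wx": 0, "wy": 0, "wz": -0.007}, {"tx": 3.6, "ty": 1.2, "tz": 8, "wx": 0, "wy": 0, "wz": -0.007}, {"tx": 3.6, "ty": 1.2, "tz": 9, "wx": 0, "wy": 0, "wz": -0.007}, {"tx": 3.6, "ty": 1.2, "tz": 9.5, "wx": 0, "wy": 0, "wz": -0.007}, {"tx": 3.6, "ty": 1.2, "tz": 9.5, "wx": 0, "wy": 0, "wz": -0.007}]}}

```text
t: 2.8
eef_pos: [0.64, -0.0155, 0.1831]
tcp_rot: [[-0.212, 0.977, -0.0], [0.977, 0.212, 0.0], [0.0, -0.0, -1.0]]
contact_force: [0.3, 1.2, -0.5]
grip_width: 0.0004
finger_force: 0.0
```

Call:
{"name": "carry_out", "arguments": {"rows": [{"tx": 0, "ty": 0, "tz": 0.5, "wx": 0, "wy": 0, "wz": 0}, {"tx": 0, "ty": 0, "tz": 1, "wx": 0, "wy": 0, "wz": 0}, {"tx": 0, "ty": 0, "tz": 1, "wx": 0, "wy": 0, "wz": 0}]}}

```text
t: 3.1
eef_pos: [0.64, -0.0154, 0.1821]
tcp_rot: [[-0.212, 0.977, -0.0], [0.977, 0.212, -0.0], [0.0, -0.0, -1.0]]
contact_force: [0.0, -0.1, -0.7]
grip_width: 0.0003
finger_force: 0.0
```

```bash
python3 -c "
from h import *
go([0,0,0])"
```

```text
t 3.1 tool shift [-0.8 -0.8  1.1] turn [-0.    -0.     0.001] tip now (chest mm) [0.76 0.81 1.11] F [ 0.05 -0.09 -0.71] w 0.00032357427698574334
```

Call:
{"name": "carry_out", "arguments": {"rows": [{"tx": -0.8, "ty": -0.8, "tz": 0.5, "wx": 0, "wy": 0, "wz": 0}, {"tx": -0.8, "ty": -0.8, "tz": 1, "wx": 0, "wy": 0, "wz": 0}, {"tx": -0.8, "ty": -0.8, "tz": 1, "wx": 0, "wy": 0, "wz": 0}]}}

```text
t: 3.4
eef_pos: [0.6393, -0.0165, 0.1815]
tcp_rot: [[-0.212, 0.977, 0.0], [0.977, 0.212, -0.0], [-0.0, 0.0, -1.0]]
contact_force: [-3.2, -0.1, 4.0]
grip_width: 0.0005
finger_force: 2.2
```

Call:
{"name": "carry_out", "arguments": {"rows": [{"tx": 0, "ty": 0, "tz": 0.4, "wx": 0, "wy": 0, "wz": 0}, {"tx": 0, "ty": 0, "tz": 0.4, "wx": 0, "wy": 0, "wz": 0}]}}

```text
t: 3.6
eef_pos: [0.6394, -0.0165, 0.1815]
tcp_rot: [[-0.212, 0.977, 0.0], [0.977, 0.212, -0.0], [-0.0, 0.0, -1.0]]
contact_force: [-4.5, -0.1, 8.3]
grip_width: 0.0007
finger_force: 4.1
```

Call:
{"name": "carry_out", "arguments": {"rows": [{"tx": 0, "ty": 0, "tz": -3, "wx": 0, "wy": 0, "wz": 0}, {"tx": 10, "ty": 0, "tz": -3, "wx": 0, "wy": 0, "wz": 0}, {"tx": 22, "ty": 0, "tz": -3, "wx": 0, "wy": 0, "wz": 0}, {"tx": 28, "ty": 0, "tz": -3, "wx": 0, "wy": 0, "wz": 0}, {"tx": 28, "ty": 0, "tz": -3, "wx": 0, "wy": 0, "wz": 0}, {"tx": 28, "ty": 0, "tz": -2, "wx": 0, "wy": 0, "wz": 0}, {"tx": 28, "ty": 0, "tz": -1, "wx": 0, "wy": 0, "wz": 0}, {"tx": 28, "ty": 0, "tz": -0.4, "wx": 0, "wy": 0, "wz": 0}, {"tx": 28, "ty": 0, "tz": 0, "wx": 0, "wy": 0, "wz": 0}, {"tx": 28, "ty": 0, "tz": 0, "wx": 0, "wy": 0, "wz": 0}]}}

```text
t: 4.6
eef_pos: [0.6335, 0.0107, 0.1815]
tcp_rot: [[-0.212, 0.977, 0.0], [0.977, 0.212, 0.0], [0.0, 0.0, -1.0]]
contact_force: [-3.1, 1.0, 8.0]
grip_width: 0.0005
finger_force: 3.8
```

Rigid here too. Next is +48.

Call:
{"name": "carry_out", "arguments": {"rows": [{"tx": 0, "ty": 0, "tz": -3, "wx": 0, "wy": 0, "wz": 0}, {"tx": 8, "ty": 0, "tz": -3, "wx": 0, "wy": 0, "wz": 0}, {"tx": 15, "ty": 0, "tz": -3, "wx": 0, "wy": 0, "wz": 0}, {"tx": 20, "ty": 0, "tz": -3, "wx": 0, "wy": 0, "wz": 0}, {"tx": 20, "ty": 0, "tz": -3, "wx": 0, "wy": 0, "wz": 0}, {"tx": 20, "ty": 0, "tz": -2, "wx": 0, "wy": 0, "wz": 0}, {"tx": 20, "ty": 0, "tz": -1, "wx": 0, "wy": 0, "wz": 0}, {"tx": 20, "ty": 0, "tz": -0.4, "wx": 0, "wy": 0, "wz": 0}, {"tx": 20, "ty": 0, "tz": 0, "wx": 0, "wy": 0, "wz": 0}, {"tx": 20, "ty": 0, "tz": 0, "wx": 0, "wy": 0, "wz": 0}]}}

```text
t: 5.6
eef_pos: [0.6292, 0.0304, 0.1807]
tcp_rot: [[-0.212, 0.977, 0.0], [0.977, 0.212, -0.0], [-0.0, -0.0, -1.0]]
contact_force: [-0.2, -0.8, 1.0]
grip_width: 0.0006
finger_force: 0.6
```

The rail gives way at +48 (sank 0.8 mm at about 1 N). I'll re-centre by 2 mm and sink in.

Call:
{"name": "carry_out", "arguments": {"rows": [{"tx": 0, "ty": 0, "tz": -2, "wx": 0, "wy": 0, "wz": 0}, {"tx": 2, "ty": 0, "tz": -2, "wx": 0, "wy": 0, "wz": 0}, {"tx": 2, "ty": 0, "tz": -1, "wx": 0, "wy": 0, "wz": 0}, {"tx": 2, "ty": 0, "tz": 0, "wx": 0, "wy": 0, "wz": 0}, {"tx": 2, "ty": 0, "tz": 1, "wx": 0, "wy": 0, "wz": 0}, {"tx": 2, "ty": 0, "tz": 2, "wx": 0, "wy": 0, "wz": 0}, {"tx": 2, "ty": 0, "tz": 3, "wx": 0, "wy": 0, "wz": 0}, {"tx": 2, "ty": 0, "tz": 4, "wx": 0, "wy": 0, "wz": 0}, {"tx": 2, "ty": 0, "tz": 4.5, "wx": 0, "wy": 0, "wz": 0}, {"tx": 2, "ty": 0, "tz": 4.5, "wx": 0, "wy": 0, "wz": 0}]}}

```text
t: 6.6
eef_pos: [0.6288, 0.0325, 0.1762]
tcp_rot: [[-0.212, 0.977, -0.0], [0.977, 0.212, 0.0], [0.0, -0.0, -1.0]]
contact_force: [-1.0, 1.2, 2.1]
grip_width: 0.0007
finger_force: 0.8
```

Call:
{"name": "carry_out", "arguments": {"rows": [{"tx": 0, "ty": 0, "tz": 1, "wx": 0, "wy": 0, "wz": 0}, {"tx": 0, "ty": 0, "tz": 2, "wx": 0, "wy": 0, "wz": 0}, {"tx": 0, "ty": 0, "tz": 3, "wx": 0, "wy": 0, "wz": 0}, {"tx": 0, "ty": 0, "tz": 4, "wx": 0, "wy": 0, "wz": 0}, {"tx": 0, "ty": 0, "tz": 5, "wx": 0, "wy": 0, "wz": 0}, {"tx": 0, "ty": 0, "tz": 5.6, "wx": 0, "wy": 0, "wz": 0}, {"tx": 0, "ty": 0, "tz": 6, "wx": 0, "wy": 0, "wz": 0}, {"tx": 0, "ty": 0, "tz": 6, "wx": 0, "wy": 0, "wz": 0}, {"tx": 0, "ty": 0, "tz": 6, "wx": 0, "wy": 0, "wz": 0}]}}

```text
t: 7.5
eef_pos: [0.6288, 0.0325, 0.1709]
tcp_rot: [[-0.212, 0.977, 0.001], [0.977, 0.212, -0.0], [-0.0, 0.001, -1.0]]
contact_force: [-2.9, 1.3, 7.8]
grip_width: 0.0007
finger_force: 3.9
```

```bash
python3 -c "
from h import *
go([0,50,30])
p,W=pts('side'); cv2.imwrite('pics/side2.png',cv2.resize(p[100:280,150:350],None,fx=3,fy=3))
"
```

```text
t 7.5 tool shift [ -0.    0.  -40.1] turn [0.001 0.    0.001] tip now (chest mm) [  0.06  49.98 -10.06] F [-2.92  1.25  7.8 ] w 0.0007293454398313495
```

View pics/side2.png

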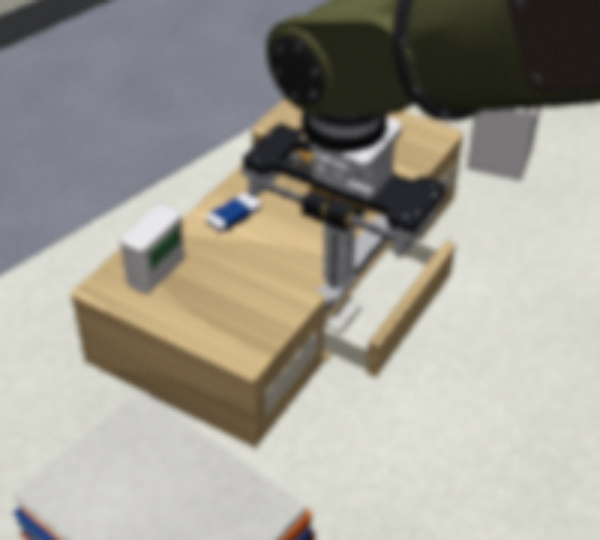

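The drawer has sprung ajar: the panel stands out with its top edge from about (455,245) to (375,350) in the crop, and the tray is open. I'll lift straight up, move over the gap and measure the panel.

Call:
{"name": "carry_out", "arguments": {"rows": [{"tx": 0, "ty": 0, "tz": -2, "wx": 0, "wy": 0, "wz": 0}, {"tx": 0, "ty": 0, "tz": -6, "wx": 0, "wy": 0, "wz": 0}, {"tx": 0, "ty": 0, "tz": -14, "wx": 0, "wy": 0, "wz": 0}, {"tx": 0, "ty": 0, "tz": -25, "wx": 0, "wy": 0, "wz": 0}, {"tx": -5, "ty": -4, "tz": -36, "wx": 0, "wy": 0, "wz": 0}, {"tx": -18, "ty": -13, "tz": -40, "wx": 0, "wy": 0, "wz": 0}, {"tx": -32, "ty": -24, "tz": -40, "wx": 0, "wy": 0, "wz": 0}, {"tx": -45, "ty": -33, "tz": -40, "wx": 0, "wy": 0, "wz": 0}, {"tx": -50, "ty": -36, "tz": -40, "wx": 0, "wy": 0, "wz": 0}, {"tx": -50, "ty": -36, "tz": -40, "wx": 0, "wy": 0, "wz": 0}]}}

```text
t: 8.55
eef_pos: [0.6039, -0.0252, 0.2101]
tcp_rot: [[-0.211, 0.978, -0.0], [0.978, 0.211, 0.0], [0.0, -0.0, -1.0]]
contact_force: [-0.2, 0.8, -0.1]
grip_width: 0.0005
finger_force: 0.0
```

```bash
python3 -c "
from h import *
go([-36,0,-54])
for n in ('side','top'):
    p,W=pts(n); D=W-mid; X=D@cx*1e3; Y=D@cy*1e3; Z=W[...,2]*1e3
    m=(Z>50)&(Z<60)&(abs(Y)<86)&(X<-20)&(X>-180)
    print(n,m.sum(),np.percentile(X[m],[2,10,50,90,98]).round(1) if m.sum() else '')
    cv2.imwrite(f'pics/{n}3.png',cv2.resize(p[100:280,150:350],None,fx=3,fy=3))
"
```

```text
t 8.55 tool shift [ 1.1  0.6 83.1] turn [-0.    -0.    -0.001] tip now (chest mm) [-36.65  -1.12  29.07] F [-0.19  0.84 -0.1 ] w 0.00047703789590044604
side 191 [-69.7 -69.2 -65.  -59.1 -57.6]
top 72 [-71.8 -71.1 -66.4 -61.6 -60.5]
```

View pics/side3.png

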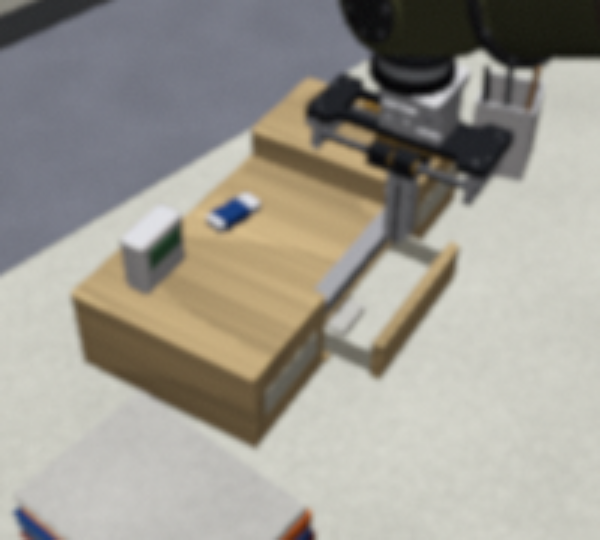

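The panel's centre is about 66 mm in front of rail_mid (rear face at about −60), so the gap is as expected. I'll lower the closed fingers behind the panel.

Call:
{"name": "carry_out", "arguments": {"rows": [{"tx": 1, "ty": -1.4, "tz": 8, "wx": 0, "wy": 0, "wz": 0}, {"tx": 1, "ty": -1.4, "tz": 20, "wx": 0, "wy": 0, "wz": 0}, {"tx": 1, "ty": -1.4, "tz": 32, "wx": 0, "wy": 0, "wz": 0}, {"tx": 1, "ty": -1.4, "tz": 44, "wx": 0, "wy": 0, "wz": 0}, {"tx": 1, "ty": -1.4, "tz": 56, "wx": 0, "wy": 0, "wz": 0}, {"tx": 1, "ty": -1.4, "tz": 66, "wx": 0, "wy": 0, "wz": 0}, {"tx": 1, "ty": -1.4, "tz": 74, "wx": 0, "wy": 0, "wz": 0}, {"tx": 1, "ty": -1.4, "tz": 79, "wx": 0, "wy": 0, "wz": 0}, {"tx": 1, "ty": -1.4, "tz": 81, "wx": 0, "wy": 0, "wz": 0}, {"tx": 1, "ty": -1.4, "tz": 81, "wx": 0, "wy": 0, "wz": 0}]}}

```text
t: 9.65
eef_pos: [0.6027, -0.0234, 0.1293]
tcp_rot: [[-0.212, 0.977, 0.0], [0.977, 0.212, -0.0], [-0.0, 0.0, -1.0]]
contact_force: [-0.2, 0.7, 0.0]
grip_width: 0.0007
finger_force: 0.0
```

Call:
{"name": "carry_out", "arguments": {"rows": [{"tx": 0, "ty": -4, "tz": 0, "wx": 0, "wy": 0, "wz": 0}, {"tx": 0, "ty": -8, "tz": 0, "wx": 0, "wy": 0, "wz": 0}, {"tx": 0, "ty": -11, "tz": 0, "wx": 0, "wy": 0, "wz": 0}, {"tx": 0, "ty": -14, "tz": 0, "wx": 0, "wy": 0, "wz": 0}, {"tx": 0, "ty": -18, "tz": 0, "wx": 0, "wy": 0, "wz": 0}, {"tx": 0, "ty": -22, "tz": 0, "wx": 0, "wy": 0, "wz": 0}, {"tx": 0, "ty": -27, "tz": 0, "wx": 0, "wy": 0, "wz": 0}, {"tx": 0, "ty": -32, "tz": 0, "wx": 0, "wy": 0, "wz": 0}, {"tx": 0, "ty": -37, "tz": 0, "wx": 0, "wy": 0, "wz": 0}, {"tx": 0, "ty": -42, "tz": 0, "wx": 0, "wy": 0, "wz": 0}]}}

```text
t: 10.65
eef_pos: [0.5612, -0.0324, 0.1293]
tcp_rot: [[-0.212, 0.977, 0.0], [0.977, 0.212, -0.0], [-0.0, 0.0, -1.0]]
contact_force: [1.4, 1.1, 1.3]
grip_width: 0.0001
finger_force: 0.9
```

Call:
{"name": "carry_out", "arguments": {"rows": [{"tx": 0, "ty": -5, "tz": 0, "wx": 0, "wy": 0, "wz": 0}, {"tx": 0, "ty": -10, "tz": 0, "wx": 0, "wy": 0, "wz": 0}, {"tx": 0, "ty": -15, "tz": 0, "wx": 0, "wy": 0, "wz": 0}, {"tx": 0, "ty": -20, "tz": 0, "wx": 0, "wy": 0, "wz": 0}, {"tx": 0, "ty": -25, "tz": 0, "wx": 0, "wy": 0, "wz": 0}, {"tx": 0, "ty": -30, "tz": 0, "wx": 0, "wy": 0, "wz": 0}, {"tx": 0, "ty": -35, "tz": 0, "wx": 0, "wy": 0, "wz": 0}, {"tx": 0, "ty": -39, "tz": 0, "wx": 0, "wy": 0, "wz": 0}, {"tx": 0, "ty": -42, "tz": 0, "wx": 0, "wy": 0, "wz": 0}, {"tx": 0, "ty": -42, "tz": 0, "wx": 0, "wy": 0, "wz": 0}]}}

```text
t: 11.65
eef_pos: [0.5201, -0.0413, 0.1291]
tcp_rot: [[-0.212, 0.977, -0.001], [0.977, 0.212, 0.0], [0.0, -0.001, -1.0]]
contact_force: [0.1, -0.6, -0.1]
grip_width: 0.0005
finger_force: 0.0
```

Call:
{"name": "carry_out", "arguments": {"rows": [{"tx": 0, "ty": 5, "tz": 0, "wx": 0, "wy": 0, "wz": 0}, {"tx": 0, "ty": 14, "tz": 0, "wx": 0, "wy": 0, "wz": 0}, {"tx": 0, "ty": 14, "tz": -5, "wx": 0, "wy": 0, "wz": 0}, {"tx": 0, "ty": 14, "tz": -18, "wx": 0, "wy": 0, "wz": 0}, {"tx": 0, "ty": 14, "tz": -36, "wx": 0, "wy": 0, "wz": 0}, {"tx": 0, "ty": 14, "tz": -56, "wx": 0, "wy": 0, "wz": 0}, {"tx": 0, "ty": 14, "tz": -78, "wx": 0, "wy": 0, "wz": 0}, {"tx": 0, "ty": 14, "tz": -100, "wx": 0, "wy": 0, "wz": 0}, {"tx": 0, "ty": 14, "tz": -112, "wx": 0, "wy": 0, "wz": 0}, {"tx": 0, "ty": 14, "tz": -112, "wx": 0, "wy": 0, "wz": 0}]}}

```text
t: 12.65
eef_pos: [0.5346, -0.0383, 0.2432]
tcp_rot: [[-0.212, 0.977, 0.003], [0.977, 0.212, -0.0], [-0.001, 0.003, -1.0]]
contact_force: [-0.1, 0.2, -1.5]
grip_width: 0.0007
finger_force: 0.0
```

```bash
python3 -c "
from h import *
go([0,0,0])
for n in ('side','top'):
    p,W=pts(n); D=W-mid; X=D@cx*1e3; Y=D@cy*1e3; Z=W[...,2]*1e3
    m=(Z>50)&(Z<60)&(abs(Y)<86)&(X<-20)&(X>-180)
    print(n,m.sum(),'drawer',-np.median(X[m])-6)
    cv2.imwrite(f'pics/{n}4.png',cv2.resize(p[90:290,140:380],None,fx=3,fy=3))
"
```

```text
t 12.65 tool shift [ -0.8 106.9  62.5] turn [0.003 0.001 0.001] tip now (chest mm) [-106.81    0.66   62.18] F [-0.12  0.23 -1.47] w 0.0007202775421627182
side 197 drawer 133.76822574975486
top 41 drawer 135.7606734291423
```

View pics/side4.png

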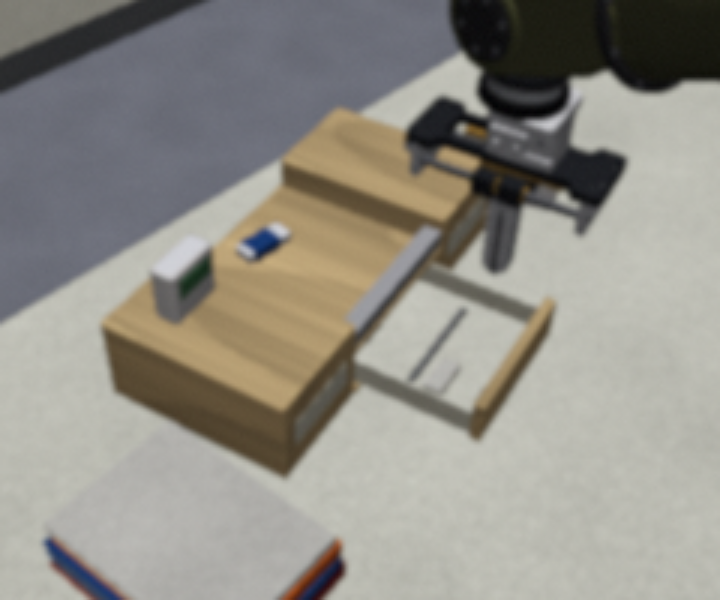

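The drawer stands open about 135 mm of 150, with its panel from about (550,305) to (475,430) in the crop. The gripper is clear of everything and the bystanders haven't moved, so I'm handing in.

```bash
python3 -c "
from cell import arm
print(arm.finish_job())"
```

```text
the job is handed in; nothing more can be done
None
```

The catch gave at about 50 mm left of the rail's middle, the drawer stands open about 135 of 150 mm, the highest force I read was about 9.5 N, the bystanders look undisturbed, and the job is handed in (no verdict was returned).

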